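# Put the vial rack in order and bin the broken vial

### The job

Put the vial rack in order: first take the broken amber vial out of the black collar and push it down through the sprung flap of the yellow broken-glass box, holding the flap open until it has dropped inside. Then swap the red-capped and the white-capped vial, which stand in each other's collars, parking one of them in the emptied black collar on the way, so that each ends in the collar of its cap's colour; last, stand the black-capped vial from the worktop in the black collar. Keep the capped vials upright, leave the small glass beaker where it is, and let go of everything.

Things in the scene. Friction and masses are not known exactly. Their poses are not given: they have to be found in the camera images.
- vial_red: larger capped glass vial with a paper label and a red screw cap; 32 mm diameter, 73 mm tall with the cap (62 mm without it), cap stays on; a flat bottom. Loose, about 45 g. Origin: centre of its underside, z up its axis. At the start it stands in the white collar.
- vial_white: larger capped glass vial with a paper label and a white screw cap; 32 mm diameter, 73 mm tall with the cap (62 mm without it), cap stays on; a flat bottom. Loose, about 45 g. Origin: centre of its underside, z up its axis. At the start it stands in the red collar.
- vial_black: smaller capped glass vial with a paper label and a black screw cap; 25 mm diameter, 59 mm tall with the cap (50 mm without it), cap stays on; a flat bottom. Loose, about 30 g. Origin: centre of its underside, z up its axis. It starts on the worktop between rack and box, its axis 50 mm or more from the taller box's side; it replaces the broken one.
- vial_broken: broken amber glass vial without cap, jagged rim; 32 mm diameter, solid wall up to 51 mm, splinters to 61 mm. Loose, about 22 g. Origin: centre of its underside, z up its axis. At the start it stands in the black collar; grip it by the wall at 25 to 50 mm above its underside.
- well_red: red collar of the vial rack: three alike but for colour, fixed in a row 68 mm apart on a blue plate, in any order. Round cup, 58 mm outside, 24 mm tall; mouth a 50 mm funnel, narrowing over 12 mm to a 37 mm bore; floor 4 mm thick. Origin: centre of underside, 8 mm above the worktop (rim at 32, floor at 12 mm); z up, y along the row
- well_white: white collar of the vial rack: three alike but for colour, fixed in a row 68 mm apart on a blue plate, in any order. Round cup, 58 mm outside, 24 mm tall; mouth a 50 mm funnel, narrowing over 12 mm to a 37 mm bore; floor 4 mm thick. Origin: centre of underside, 8 mm above the worktop (rim at 32, floor at 12 mm); z up, y along the row
- well_black: black collar of the vial rack: three alike but for colour, fixed in a row 68 mm apart on a blue plate, in any order. Round cup, 58 mm outside, 24 mm tall; mouth a 50 mm funnel, narrowing over 12 mm to a 37 mm bore; floor 4 mm thick. Origin: centre of underside, 8 mm above the worktop (rim at 32, floor at 12 mm); z up, y along the row. Fits the larger vials too
- waste_box: yellow broken-glass box, red lid, 130 (x) by 134 (y) by 140 mm tall, fixed. Origin: centre of underside, z up. Mouth mid-lid: 54 mm along x, 92 along y, edge 140 mm up, shut by a grey sprung flap just below, hinged along the mouth's +x edge. Lower the held vial upright through its middle, fingers closing along the box's y: the vial passes between the ribs, which the fingers press.
- flap (a joint): angle of the box's grey flap: 0 shut (level, 130 mm up), to 1.5 rad as it is pushed down; a spring shuts it (1 to 3 N opens it; a vial's weight does not). Two press ribs on it, 9 mm high, 19 to 44 mm from the middle along y. With fingertips 30 to 40 mm below the mouth's edge open the fingers a little (to 48 mm): they hold the flap aside and the vial falls
- beaker: small clear glass beaker, 47 mm across, 58 mm tall, empty, standing on the worktop behind the work; a bystander to be left alone. Origin: centre of its underside
There are look-alikes about, which are no part of the job. Leave any green look-alike of the vial_white alone.

How it is judged:
By the outcome, as a careful person would: the job done as asked, in the order asked, and still so for the second after the job is handed in, with the robot touching nothing.
It also fails if it takes over 99 s, if anything falls off the work surface, if the arm or the gripper's body presses on something with over 40 N, if the wrist force passes 120 N, or if a joint passes its speed limit or range.

### The arm

A 6-joint arm with a two-finger parallel gripper is mounted at the origin on a cart in front of the work surface, level with it; the furniture and walls round the work are solid. World frame = base frame: x ahead of the robot, y to its left, z up, the work surface at z = 0. Lengths are in m, angles in rad, forces in N, time in s.
With the tool pointing down it reaches from about 0.35 to 0.975 m from the base axis. Payload 7.1 kg.
Tool frame: the origin (TCP) lies midway between the tips of the shut fingers; the grasp point (between the pads) lies 19 mm behind it; z points along the fingers, y is the line along which they close (so a half turn about z gives the same grasp; the last joint's range is limited). The gripper opens to 88 mm and grips with 3 to 60 N. Pads are 20 mm wide; open, the fingers measure 115 mm over their backs; the gripper's body (75 mm by 178 mm) begins 61 mm behind the grasp point.
Start: joints at [1.283, 0.423, 1.63, -0, 1.089, -0.019], TCP at [0.166, 0.603, 0.223] pointing down, gripper open.
Joint ranges: [-3, 3], [-0.9, 2.11], [0.09, 2.58], [-1.31, 4.45], [0.11, 2.69], [-2.54, 2.54]. Speed limits (rad/s): [2.39, 2.39, 3.01, 3.14, 3.14, 3.14].

### API

Orientations are given as a unit quaternion [w, x, y, z].
In Python, from station import move_pose, movel, movej, command_gripper, wait, inverse_kinematics, read_camera, camera_info, MotionError, job_done, get_time, get_joint_pos, get_qvel, get_effort, get_tcp_pos, get_ee_rot, get_ft_force, get_ft_torque, get_grip_width, get_finger_force gives the robot as it stands. Calls block until the motion is done:
- move_pose(position, orientation): joint-space move of the TCP to a pose.
- movel(position, frame=None, v=0.15, until_force=None): straight line of the TCP; frame=None keeps the orientation; v is the mean speed in m/s. With until_force (N) it stops when the force on the tool has changed by that much, and returns True; else False.
- movej(angles): joint-space move.
- command_gripper(opening): opening from 0.0 (shut) to 1.0 (fully open); the grip force is fixed at half the most; returns when the fingers have stopped.
- wait(seconds).
- inverse_kinematics(position, orientation): joint angles nearest the present ones, or None.
- read_camera(name): name is "scene" or "top"; returns the picture (384x512x3 uint8, red, green, blue); there is no depth.
- camera_info(name): a dict with "intrinsics" (3x3 intrinsics, pixels), "dist" ([k1, k2, p1, p2, k3] as OpenCV has them; the pictures are not rectified), "T" (4x4, takes a point from camera to world coordinates). Camera axes: x right, y up, looking along -z (the intrinsics and any distortion apply to the point x, -y, -z); pixel columns grow to the right and rows downward; lengths in m; the calibration is good to about 2 mm. A picture is of the moment at which its call begins. camera_info takes no time and is no camera call.
A pose or a line that the arm cannot do raises MotionError and nothing moves.
- job_done(): hands the job in; it is judged then, once.
Readings, each from a call of its own:
- get_time(): time.
- get_joint_pos(): joint angles.
- get_qvel(): joint speeds.
- get_effort(): joint torques, N m.
- get_tcp_pos(): TCP position.
- get_ee_rot(): TCP orientation.
- get_ft_force(): force on the tool from outside, world axes, zero at the start.
- get_ft_torque(): the same for the moment, N m.
- get_grip_width(): opening from 0.0 (shut) to 1.0 (fully open).
- get_finger_force(): force on a finger pad.
Only numpy, scipy, OpenCV 4.12 (cv2) and the standard library are available. Lean on these libraries where they do the work, as an engineer would, in place of code of your own. Each camera call takes 0.05 s, during which the arm holds its last target. There are 200 camera calls.

## Working session

There is one attempt and no reset: what is moved stays moved. The work goes in short steps, each a Python script; the robot and the scene stay as the last script left them, time stands still between calls to the robot, and variables do not carry over. Pictures are saved under pics/ and viewed, at most 14 in all, crops included, and the job is handed in when it is done.

```bash
ls; mkdir -p pics; python3 - <<'E'
from station import *
import cv2,numpy as np
for n in("scene","top"):
    im=read_camera(n); np.save(f"pics/{n}0.npy",im); cv2.imwrite(f"pics/{n}0.png",cv2.resize(im[:,:,::-1],(800,600),interpolation=cv2.INTER_CUBIC))
    c=camera_info(n); print(n,np.round(c["intrinsics"],1).tolist(),c["dist"],np.round(c["T"],4).tolist())
print(get_ee_rot(),get_time())
E
```

```text
pics
scene [[441.7, 0.0, 254.0], [0.0, 441.7, 188.4], [0.0, 0.0, 1.0]] [-0.10675553  0.          0.          0.          0.        ] [[-0.0449, 0.8576, -0.5123, 0.0094], [-0.999, -0.0418, 0.0175, -0.0705], [-0.0065, 0.5125, 0.8586, 0.8939], [0.0, 0.0, 0.0, 1.0]]
top [[488.2, 0.0, 257.2], [0.0, 488.2, 196.9], [0.0, 0.0, 1.0]] [0.00949395 0.         0.         0.         0.        ] [[-0.0266, 0.9954, -0.0925, 0.4241], [-0.9994, -0.0284, -0.0181, -0.1094], [-0.0206, 0.092, 0.9955, 1.0904], [0.0, 0.0, 0.0, 1.0]]
[-1.03212114e-04  1.34003369e-01  9.90980644e-01 -6.70234540e-04] 0.1
```

View pics/scene0.png

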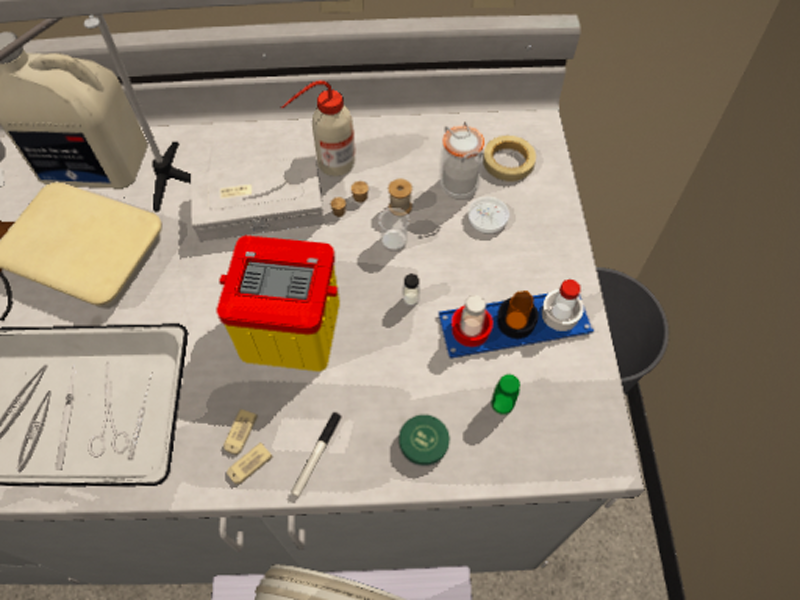

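View pics/top0.png

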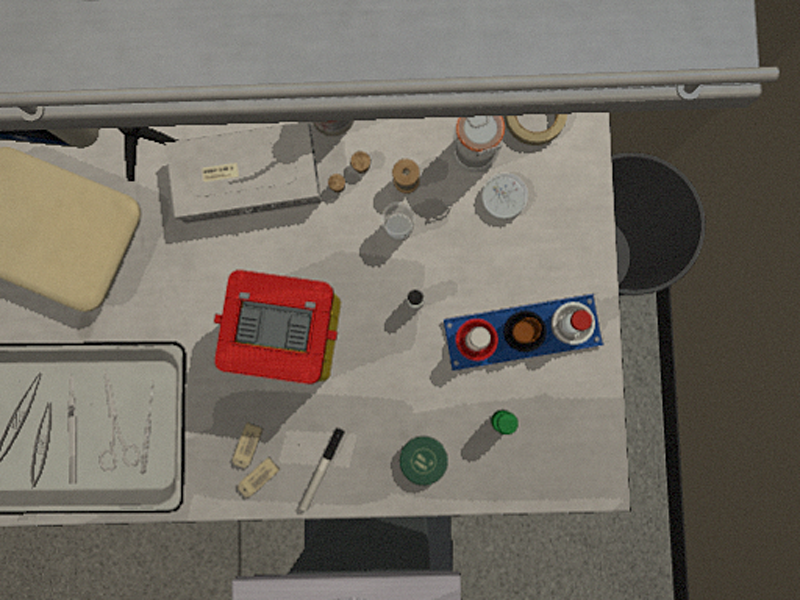

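The scene view shows (800x600 px) the red collar (473,322) holding the white cap, the black collar (518,315) with the amber vial, and the white collar (563,307) with the red cap. The box mouth is at (275,280) and the beaker at (394,230).

- **Black-capped vial:** the candidates are (411,287), a small white-bodied vial with a black cap standing between rack and box, and the marker pen at (320,450), which is lying down. I choose the first.
- **White- and red-capped vials:** these are the ones in the collars. The green one at (505,393) is the decoy.

```bash
cat > h.py <<'E'
from station import *
import cv2,numpy as np
C={n:camera_info(n) for n in("scene","top")}
def ray(n,uv):
    c=C[n]; K=np.array(c["intrinsics"]);T=np.array(c["T"])
    p=cv2.undistortPoints(np.array(uv,float).reshape(-1,1,2),K,np.array(c["dist"])).reshape(-1,2)
    d=np.c_[p[:,0],-p[:,1],-np.ones(len(p))]@T[:3,:3].T
    return T[:3,3],d
def plane(n,uv,z):
    o,d=ray(n,uv); return o+d*((z-o[2])/d[:,2])[:,None]
def tri(a,b):
    o1,d1=ray("scene",[a]);o2,d2=ray("top",[b]);d1=d1[0];d2=d2[0]
    s=np.linalg.lstsq(np.c_[d1,-d2],o2-o1,rcond=None)[0]
    p,q=o1+s[0]*d1,o2+s[1]*d2
    return (p+q)/2,np.linalg.norm(p-q)
def hsv(im): return cv2.cvtColor(im,cv2.COLOR_RGB2HSV)
def box(m,x0,y0,x1,y1):
    k=np.zeros_like(m);k[y0:y1,x0:x1]=m[y0:y1,x0:x1];return k
def big(m):
    return max(cv2.findContours(m,cv2.RETR_EXTERNAL,cv2.CHAIN_APPROX_NONE)[0],key=cv2.contourArea)
E
cat > m.py <<'E'
from h import *
S=np.load("pics/scene0.npy");T=np.load("pics/top0.npy")
def red(h): return cv2.inRange(h,(0,130,70),(8,255,255))|cv2.inRange(h,(172,130,70),(180,255,255))
np.set_printoptions(precision=4,suppress=True)
for n,im,w in(("scene",S,(278,170,385,230)),("top",T,(280,185,390,240))):
    h=hsv(im)
    b=big(box(cv2.inRange(h,(100,120,40),(130,255,255)),*w))
    b=cv2.convexHull(b); P=plane(n,b.reshape(-1,2),.008)[:,:2]
    r=cv2.minAreaRect((P*1000).astype(np.float32));print(n,"plate",r)
    cs=[c for c in cv2.findContours(box(red(h),*w),cv2.RETR_EXTERNAL,cv2.CHAIN_APPROX_NONE)[0] if cv2.contourArea(c)>20]
    for c in cs:
        print(" red blob",cv2.boundingRect(c),cv2.contourArea(c))
        if cv2.contourArea(c)>200:
            Q=plane(n,cv2.convexHull(c).reshape(-1,2),.032);print("  collar z32",cv2.minEnclosingCircle((Q[:,:2]*1000).astype(np.float32)),cv2.fitEllipse((Q[:,:2]*1000).astype(np.float32)))
    # lid
    l=red(h);l=box(l,130,140,225,260); c=big(l);hull=c
    k=cv2.morphologyEx(l,cv2.MORPH_OPEN,np.ones((9,9)));
    P=plane(n,cv2.convexHull(c).reshape(-1,2),.14)[:,:2];print(" lid",cv2.minAreaRect((P*1000).astype(np.float32)))
    cc,hi=cv2.findContours(l,cv2.RETR_CCOMP,cv2.CHAIN_APPROX_NONE)
    hs=[c for c,x in zip(cc,hi[0]) if x[3]>=0 and cv2.contourArea(c)>200]
    for c in hs:
        P=plane(n,c.reshape(-1,2),.14)[:,:2];print(" hole",cv2.minAreaRect((P*1000).astype(np.float32)))
a=cv2.resize(S[135:285,130:400],None,fx=2.9,fy=2.9,interpolation=cv2.INTER_CUBIC)
b=cv2.resize(T[160:250,230:400],None,fx=4.6,fy=4.6,interpolation=cv2.INTER_CUBIC)
cv2.imwrite("pics/cs.png",a[:,:,::-1]);cv2.imwrite("pics/ct.png",b[:,:,::-1])
E
python3 m.py
```

```text
scene plate ((483.4278564453125, -259.1370544433594), (75.58734130859375, 215.3927459716797), 8.225893020629883)
 red blob (289, 196, 27, 26) 255.5
  collar z32 ((468.1790466308594, -189.85743713378906), 32.83301544189453) ((469.2193298339844, -190.99185180664062), (58.02461242675781, 67.84180450439453), 75.33255004882812)
 red blob (358, 179, 13, 13) 109.5
 lid ((485.4474792480469, 66.92867279052734), (153.9610137939453, 137.60806274414062), 80.08350372314453)
 hole ((488.9457702636719, 69.6727066040039), (92.27735137939453, 52.926387786865234), 80.14257049560547)
top plate ((485.6673278808594, -259.004150390625), (72.41661834716797, 213.9373779296875), 8.04034423828125)
 red blob (292, 204, 27, 27) 525.0
  collar z32 ((475.9503173828125, -191.80844116210938), 28.9716854095459) ((476.10467529296875, -191.78086853027344), (56.95244598388672, 57.67090606689453), 177.7687530517578)
 red blob (366, 198, 13, 14) 113.0
 lid ((493.46795654296875, 67.5859146118164), (154.68548583984375, 128.75418090820312), 80.35595703125)
 hole ((493.71807861328125, 70.45399475097656), (94.45362854003906, 58.115116119384766), 80.23443603515625)
```

View pics/cs.png

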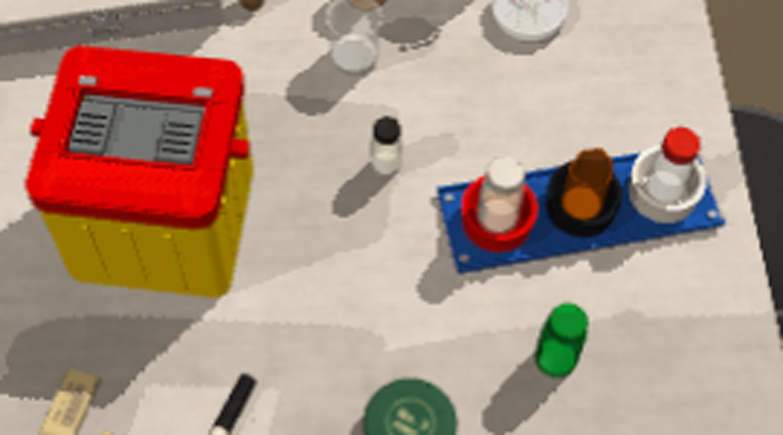

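View pics/ct.png

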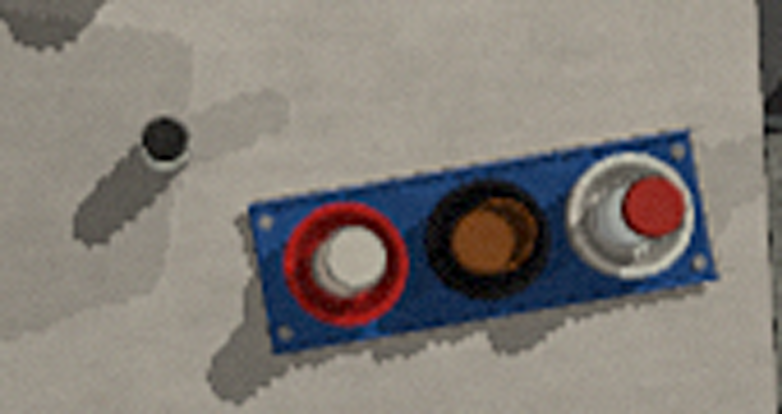

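Both crops confirm the order red, black, white along −y, with a white cap in the red collar, amber glass in the black one and a red cap in the white one. The black-capped vial is the small one at (387,145) in the scene crop and (165,138) in the top crop. Plate centre to red collar comes to 67.7 mm, against 68 expected. Next I measure the caps and check reach.

```bash
cat >> h.py <<'E'
RED=np.array([.4757,-.1917]);BLK=np.array([.4853,-.259]);WHT=np.array([.4949,-.3263])
BOX=np.array([.4915,.070]); ROW=np.deg2rad(8.1); BY=np.deg2rad(80.2)
def Q(phi):
    a=(phi+np.pi/2)/2; return [0,float(np.cos(a)),float(np.sin(a)),0]
def P(xy,z): return [float(xy[0]),float(xy[1]),float(z)]
E
cat > m2.py <<'E'
from h import *
np.set_printoptions(precision=4,suppress=True)
S=np.load("pics/scene0.npy");T=np.load("pics/top0.npy");hs,ht=hsv(S),hsv(T)
def red(h): return cv2.inRange(h,(0,130,70),(8,255,255))|cv2.inRange(h,(172,130,70),(180,255,255))
def dark(h): return cv2.inRange(h,(0,0,0),(180,255,60))
def wht(h,v): return cv2.inRange(h,(0,0,v),(180,60,255))
def cen(m):
    (x,y),(w,hh),_=cv2.minAreaRect(big(m));print("  ",round(x,1),round(y,1),round(w,1),round(hh,1));return x,y
for nm,a,b in(("red",box(red(hs),355,175,375,196),box(red(ht),363,195,382,215)),
 ("black",box(dark(hs),255,172,272,184),box(dark(ht),258,184,274,197)),
 ("white",box(wht(hs,150),292,188,316,202),box(wht(ht,150),300,208,316,225))):
    ca,cb=cen(a),cen(b);print(nm,*tri(ca,cb),"top z85/59",plane("top",[cb],.059 if nm=="black" else .085)[0])
for xy,z,phis in((BLK,.038,(ROW,ROW+np.pi)),(BOX,.2,(BY,BY+np.pi))):
    for f in phis: print(inverse_kinematics(P(xy,z),Q(f)))
E
python3 m2.py
```

```text
364.0 185.0 12.0 12.0
   371.6 204.7 12.3 12.3
red [ 0.4955 -0.3277  0.074 ] 0.0005719088893363847 top z85/59 [ 0.4947 -0.3256  0.085 ]
   263.0 179.5 7.0 8.0
   265.0 190.0 8.0 8.0
black [ 0.535  -0.1082  0.0506] 0.0014254436974958898 top z85/59 [ 0.5341 -0.1075  0.059 ]
   303.5 193.5 11.0 23.0
   307.0 215.5 12.0 10.6
white [ 0.4764 -0.1922  0.0814] 0.0009977389224895667 top z85/59 [ 0.4761 -0.1924  0.085 ]
[-0.5119  0.5942  1.8906 -0.      0.6568 -0.6532]
[-0.5119  0.5942  1.8906 -0.      0.6568  2.4884]
[ 0.1175  0.2658  1.9285 -0.      0.9472 -1.2823]
[ 0.1175  0.2658  1.9285 -0.      0.9472  1.8593]
```

```bash
cat >> h.py <<'E'
def st(*a): print(*a,"t",round(float(get_time()),1),"w",round(float(get_grip_width())*88,1),"F",np.round(get_finger_force(),1),"tcp",np.round(get_tcp_pos(),4))
E
python3 - <<'E'
from h import *
q=Q(ROW)
move_pose(P(BLK,.15),q); st("above")
movel(P(BLK,.038),v=.2)
command_gripper(0); st("grip")
movel(P(BLK,.2),v=.25); st("up")
move_pose(P(BOX,.21),Q(BY)); st("box")
im=read_camera("scene");a=read_camera("top")
o=np.hstack([im[90:270,100:300],a[140:320,100:300]]);cv2.imwrite("pics/b1.png",cv2.resize(o,None,fx=2,fy=2)[:,:,::-1])
E
```

```text
above t 3.3 w 88.0 F 0.0 tcp [ 0.4857 -0.2585  0.1501]
grip t 4.9 w 31.3 F 30.0 tcp [ 0.4852 -0.259   0.038 ]
up t 5.7 w 31.5 F 30.0 tcp [ 0.4846 -0.2586  0.199 ]
box t 7.0 w 31.3 F 30.0 tcp [0.4916 0.0693 0.2096]
```

View pics/b1.png

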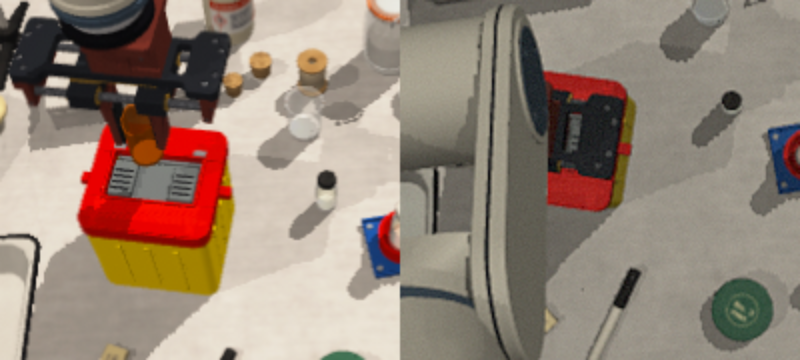

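The amber vial is held upright over the mouth, with its bottom at (147,152) in the scene half. Lowering it with a force guard.

```bash
python3 - <<'E'
from h import *
r=movel(P(BOX,.105),v=.08,until_force=15); st("down",r,np.round(get_ft_force(),1))
if not r:
    command_gripper(48/88); wait(.6); st("open",np.round(get_ft_force(),1))
    S=read_camera("scene")
    movel(P(BOX,.2),v=.2); st("up"); E=read_camera("scene")
    cv2.imwrite("pics/b2.png",cv2.resize(np.hstack([S[90:270,100:300],E[90:270,100:300]]),None,fx=2,fy=2)[:,:,::-1])
E
```

```text
down False [-1.1 -0.3 -1.1] t 8.6 w 31.4 F 30.0 tcp [0.4916 0.07   0.1053]
open [-1.8  0.6  1.3] t 9.6 w 48.0 F 0.7 tcp [0.4916 0.07   0.105 ]
up t 10.3 w 48.0 F 0.0 tcp [0.4912 0.07   0.1995]
```

View pics/b2.png

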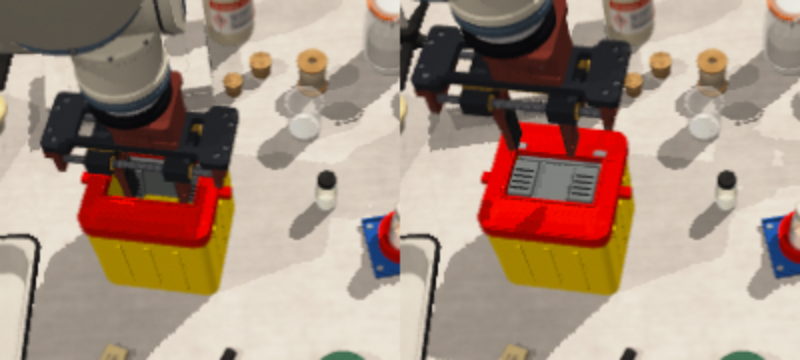

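The vial is inside and the flap has shut again (right half, flap at (552,178)). Next, red goes to the black collar, white to the white collar, then red to the red collar.

```bash
cat >> h.py <<'E'
def pick(xy,zg,zl,phi=ROW):
    movel(P(xy,zg),v=.2,until_force=15); command_gripper(0); st("grip"); movel(P(xy,zl),v=.2)
def place(xy,zp,zl):
    r=movel(P(xy,zp),v=.1,until_force=12); st("down",r)
    if r: raise SystemExit("blocked")
    command_gripper(.8); movel(P(xy,zl),v=.25); st("placed")
E
python3 - <<'E'
from h import *
move_pose(P(WHT,.17),Q(ROW)); command_gripper(1)
pick(WHT,.038,.16); movel(P(BLK,.16)); place(BLK,.0385,.16)
for n in("scene","top"): 
    im=read_camera(n); globals()[n]=im
cv2.imwrite("pics/s1.png",cv2.resize(np.hstack([scene[130:270,240:400],top[140:280,240:400]]),None,fx=2.5,fy=2.5)[:,:,::-1])
E
```

```text
grip t 14.3 w 31.5 F 30.0 tcp [ 0.4948 -0.3263  0.0379]
down False t 17.1 w 31.1 F 30.0 tcp [ 0.4858 -0.2592  0.0391]
placed t 18.5 w 70.5 F 0.0 tcp [ 0.4848 -0.2587  0.1594]
```

View pics/s1.png

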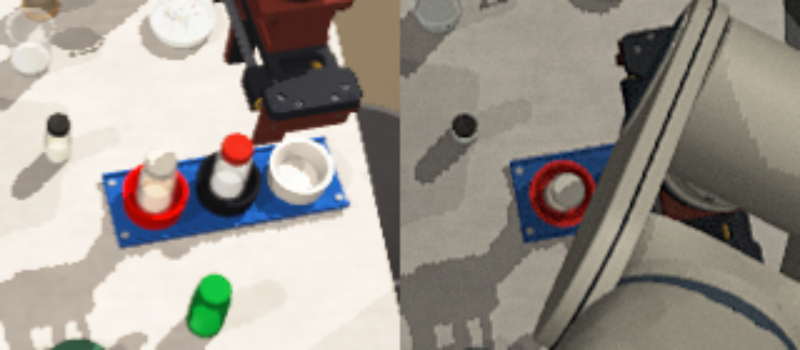

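The red vial stands upright in the black collar (237,150), and the white collar (300,170) is empty. Continuing.

```bash
python3 - <<'E'
from h import *
movel(P(RED,.16),v=.25); pick(RED,.038,.17); movel(P(WHT,.17),v=.2); place(WHT,.0385,.16)
movel(P(BLK,.16),v=.2); pick(BLK,.038,.16); movel(P(RED,.16)); place(RED,.0385,.16)
VB=np.array([.5345,-.1078]); movel(P(VB,.13),v=.25)
scene=read_camera("scene");top=read_camera("top")
cv2.imwrite("pics/s2.png",cv2.resize(np.hstack([scene[130:270,240:400],top[140:280,240:400]]),None,fx=2.5,fy=2.5)[:,:,::-1])
E
```

```text
grip t 20.4 w 31.1 F 30.0 tcp [ 0.4758 -0.1917  0.0382]
down False t 23.5 w 30.9 F 30.0 tcp [ 0.4954 -0.3266  0.0391]
placed t 24.9 w 70.5 F 0.0 tcp [ 0.4944 -0.326   0.1594]
grip t 26.9 w 31.5 F 30.0 tcp [ 0.4855 -0.259   0.0383]
down True t 29.4 w 30.9 F 30.0 tcp [ 0.4751 -0.1916  0.0382]blocked
```

It stopped right at the target height because the vial touched the collar floor. Releasing and moving on.

```bash
python3 - <<'E'
from h import *
command_gripper(.8); movel(P(RED,.16),v=.25); st("placed")
VB=np.array([.5345,-.1078]); movel(P(VB,.13),v=.25)
scene=read_camera("scene");top=read_camera("top")
cv2.imwrite("pics/s2.png",cv2.resize(np.hstack([scene[130:270,240:400],top[140:280,240:400]]),None,fx=2.5,fy=2.5)[:,:,::-1])
E
```

```text
placed t 30.9 w 70.2 F 0.0 tcp [ 0.4752 -0.1915  0.1595]
```

View pics/s2.png

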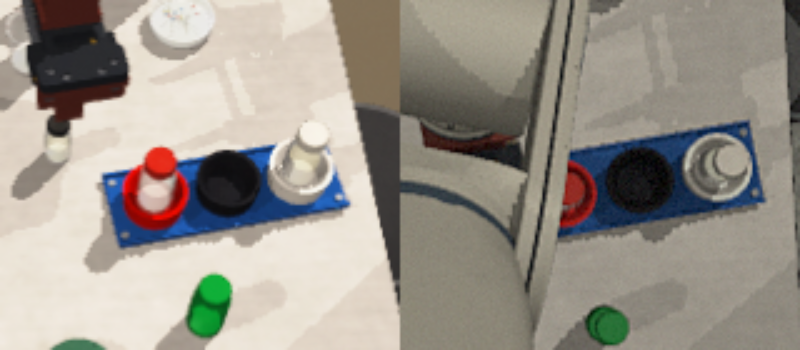

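Red is in the red collar (160,163), white is in the white collar (315,135), and the black collar (228,182) is empty. The last move is the black vial.

```bash
python3 - <<'E'
from h import *
VB=np.array([.5345,-.1078])
pick(VB,.022,.16); movel(P(BLK,.16),v=.2); st("carry")
r=movel(P(BLK,.0365),v=.1,until_force=12); st("down",r)
if get_tcp_pos()[2]<.042:
    command_gripper(.8); movel(P(BLK,.2),v=.25); move_pose([.3,.35,.25],Q(ROW+.9)); st("placed")
scene=read_camera("scene");top=read_camera("top")
cv2.imwrite("pics/s3.png",cv2.resize(np.hstack([scene[130:270,240:400],top[140:280,240:400]]),None,fx=2.5,fy=2.5)[:,:,::-1])
E
```

```text
grip t 33.0 w 23.6 F 29.9 tcp [ 0.5345 -0.1078  0.022 ]
carry t 34.8 w 24.2 F 29.9 tcp [ 0.4852 -0.2583  0.1595]
down False t 36.2 w 23.9 F 29.9 tcp [ 0.4857 -0.2593  0.0371]
placed t 40.1 w 70.4 F 0.0 tcp [0.3005 0.3497 0.2499]
```

View pics/s3.png

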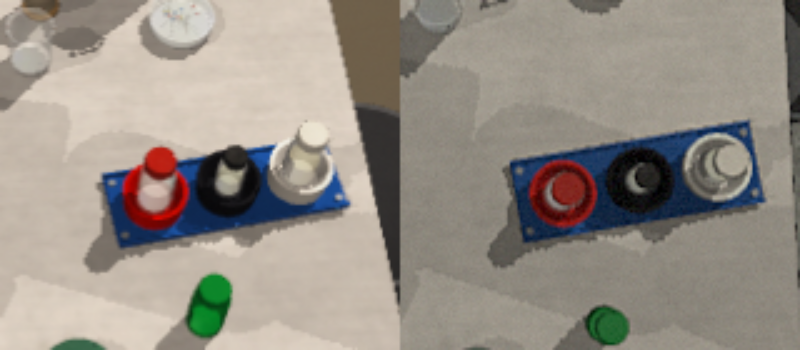

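Red (160,163), black (235,157) and white (315,135) all stand upright in their own collars. The beaker (30,45) and the green vial are untouched.

```bash
python3 -c "
from station import *
wait(.5);print(job_done())"
```

```text
the job is handed in; nothing more can be done
None
```

The job is done and handed in at about 41 s: the broken vial is in the yellow box, and the red, white and black vials stand upright in their own collars with the beaker untouched and nothing held.

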